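# Nest the orange cups in the bento and cap them

## Task

Pack the sauce-cup set into the round wooden bento, one piece at a time: stand the wide low orange cup upright in the middle of the bento, nest the medium cup in it, nest the narrow tall cup in the medium one, and last put the little wooden lid on the tall cup, knob up and sitting down on its rim. Leave the bento where it stands and do not disturb the chopstick box or the mat roll.

Things in the scene. Friction and masses are not known exactly. Their poses are not given: they have to be found in the camera images.
- cup_wide_mid (a point): wide low cup of firm orange silicone, loose, open at the top, standing upright on the bench. Round, outside diameter 66 mm at the rim narrowing to 56 mm at the foot, 30 mm high, wall 2.5 mm, floor 3 mm thick. The point is on the cup's axis half-way up, 15 mm above its foot and 15 mm below its rim; z along the axis, upward; yaw means nothing. Stands in any of four places about the middle of the bench that the three cups and the lid share in shuffled order.
- cup_medium_mid (a point): medium cup of firm orange silicone, loose, open at the top, standing upright on the bench. Round, outside diameter 52 mm at the rim narrowing to 42 mm at the foot, 44 mm high, wall 2.5 mm, floor 3 mm thick. The point is on the axis half-way up, 22 mm above its foot and 22 mm below its rim; z upward. Nested, it stands on the wide cup's floor and its rim stands 17 mm higher than the wide cup's rim, so it can be let go of by its top edge.
- cup_tall_mid (a point): narrow tall cup of firm orange silicone, loose, open at the top, standing upright on the bench. Round, outside diameter 38 mm at the rim narrowing to 28 mm at the foot, 58 mm high, wall 2.5 mm, floor 3 mm thick. The point is on the axis half-way up, 29 mm above its foot and 29 mm below its rim; z upward. Nested, it stands on the medium cup's floor and its rim stands 17 mm higher than the medium cup's rim.
- cup_lid_mid (a point): small wooden lid, loose, lying knob up on the bench. From below: a round plug 6 mm high and 20 mm (foot) to 24 mm across that drops loosely into the tall cup's mouth (33 mm inside), a disc 48 mm across and 6 mm thick that rests on the cup's rim, and a dark upright round knob 18 mm across and 22 mm high to grasp it by. 34 mm high in all. The point is on the axis 17 mm above the plug's foot, 17 mm below the knob's top, 5 mm above the disc's upper face; z upward.
- bento: round open wooden bento tub, loose, 0.4 kg, on the bench to the left or the right of the cups. Outside diameter 160 mm, inside diameter 148 mm, 38 mm high, floor 6 mm thick (its upper face 6 mm above the origin). Origin at the centre of its underside, z up. (A flat cork trivet of the same diameter, 10 mm high, lies on the other side; it is not used.)
- chopstick_box: bystander among the cups: closed blue plastic chopstick box, loose, 230 mm long (its y axis), 26 mm wide, 20 mm high. Origin at the centre of its underside.
- mat_roll: bystander among the cups: small rolled bamboo mat, loose, 110 mm long (its x axis), 32 mm across. Origin under its centre, on the bench.
Things that resemble listed ones, but are neither listed nor needed, are in the scene too. Leave any turquoise or yellow look-alike of the part that bears cup_medium_mid alone.

How it is judged:
On the way, in this order (a step that is already met when the one before it is completed fails the run):
1. the wide cup stands upright in the middle of the bento, released (horizontal distance between cup_wide_mid and bento below 0.018 m and z of cup_wide_mid in the frame of bento between 0.016 and 0.026 m and angle between cup_wide_mid's own z axis and vertical below 0.15 rad and contact force between the fingers and cup_wide below 0.2 N), for 0.2 s.
2. the medium cup is nested in the wide cup, released (horizontal distance between cup_wide_mid and bento below 0.018 m and z of cup_wide_mid in the frame of bento between 0.016 and 0.026 m and angle between each of cup_wide_mid, cup_medium_mid's own z axis and vertical below 0.15 rad and horizontal distance between cup_medium_mid and cup_wide_mid below 0.009 m and z of cup_medium_mid in the frame of cup_wide_mid between 0.005 and 0.015 m and contact force between the fingers and cup_medium below 0.2 N), for 0.2 s.
3. the tall cup is nested in the medium cup, released (horizontal distance between cup_wide_mid and bento below 0.018 m and z of cup_wide_mid in the frame of bento between 0.016 and 0.026 m and angle between each of cup_wide_mid, cup_medium_mid, cup_tall_mid's own z axis and vertical below 0.15 rad and horizontal distance between cup_medium_mid and cup_wide_mid below 0.009 m and z of cup_medium_mid in the frame of cup_wide_mid between 0.005 and 0.015 m and horizontal distance between cup_tall_mid and cup_medium_mid below 0.009 m and z of cup_tall_mid in the frame of cup_medium_mid between 0.005 and 0.015 m and contact force between the fingers and cup_tall below 0.2 N), for 0.2 s.
4. the lid sits on the tall cup, released (horizontal distance between cup_wide_mid and bento below 0.018 m and z of cup_wide_mid in the frame of bento between 0.016 and 0.026 m and angle between each of cup_wide_mid, cup_medium_mid, cup_tall_mid, cup_lid_mid's own z axis and vertical below 0.15 rad and horizontal distance between cup_medium_mid and cup_wide_mid below 0.009 m and z of cup_medium_mid in the frame of cup_wide_mid between 0.005 and 0.015 m and horizontal distance between cup_tall_mid and cup_medium_mid below 0.009 m and z of cup_tall_mid in the frame of cup_medium_mid between 0.005 and 0.015 m and horizontal distance between cup_lid_mid and cup_tall_mid below 0.009 m and z of cup_lid_mid in the frame of cup_tall_mid between 0.035 and 0.045 m and contact force between the fingers and cup_lid below 0.2 N), for 0.2 s.
At the end, for the whole second after the job is handed in: Wide cup on the bento's floor within 18 mm of its centre; medium cup nested in it, tall cup in that, lid on the tall cup's rim: each within 9 mm of the axis below and 5 mm of its seated height; all upright within 0.15 rad, released, at rest (all of step 4 and contact force between the fingers and cup_wide below 0.2 N and contact force between the fingers and cup_medium below 0.2 N and contact force between the fingers and cup_tall below 0.2 N and linear speed of each of cup_wide, cup_medium, cup_tall, cup_lid below 0.02 m/s); the robot touches nothing.
It fails at once if the chopstick box is moved by more than 20 mm (distance of chopstick_box from where it was at the start of the episode above 0.02 m).
It fails at once if the mat roll is moved by more than 20 mm (distance of mat_roll from where it was at the start of the episode above 0.02 m).
It fails at once if the bento is moved by more than 30 mm (distance of bento from where it was at the start of the episode above 0.03 m).
It also fails if it takes over 109 s, if anything falls off the work surface, if the arm or the gripper's body presses on something with over 40 N, if the wrist force passes 120 N, or if a joint passes its speed limit or range.

## Robot

A 6-joint arm with a two-finger parallel gripper is mounted at the origin on the work surface. World frame = base frame: x ahead of the robot, y to its left, z up, the work surface at z = 0. Lengths are in m, angles in rad, forces in N, time in s.
With the tool pointing down it reaches from about 0.325 to 0.775 m from the base axis. Payload 5.5 kg.
Tool frame: the origin (TCP) lies at the very end of the fingers, on their centre line; the grasp point (between the pads) lies 19 mm behind it; z points along the fingers, x is the direction in which the jaws open and shut, and the axes are right-handed (so a half turn about z gives the same grasp; the last joint's range is limited). The gripper opens to 85 mm and grips with 20 to 120 N. Pads are 22 mm wide; open, the fingers measure 114 mm over their backs; the gripper's body (76 mm by 85 mm) begins 54 mm behind the grasp point. The pads swing forward as they close: fully open they stand 13 mm farther back than shut.
Start: joints at [-0.057, 0.091, 1.231, -0, 1.82, -0.057], TCP at [0.6, -0, 0.231] pointing down, gripper open.
Joint ranges: [-2.87, 2.87], [-0.86, 2.18], [0.17, 2.46], [-1.51, 4.65], [0.06, 2.69], [-2.65, 2.65]. Speed limits (rad/s): [2.57, 2.57, 3.01, 3.14, 3.14, 3.14].

## Interface

Orientations are given as a rotation vector (axis times angle).
In Python, from bench import get_obs, snapshot, sign_off gives the robot as it stands.
- The arm moves only by the tool arm_command, never from a script. Its argument "rows" is a list of rows, each a list of 3 entries, a list of its own where there are three numbers: the shift along the world's x, y, z in cm, then the turn, a rotation vector about the world's x, y, z in rad, then the gripper command: -1 is shut, 1 is fully open, values between are in proportion. In form: [[[tx, ty, tz], [ax, ay, az], grip], ...]. A call has 1 to 20 rows; each row shifts and turns the commanded pose from where the row before left it; what a row does not reach is not made up. A row lasts 1/10 s, in which the tool goes at most 50 mm and 8.59 degrees, less where a joint would pass 70% of its speed; a pose out of reach is approached as far as the arm can. A call is refused whole if a number of a shift passes 5 or a number of a turn 0.15, either way. A call with a gripper value outside its range is refused whole. The fingers move at their own pace and stop on an object; "newtons" is the grip in N (left out, the last holds). Time passes only in rows, so rows that do not move let the fingers close. It gives the time, the measured TCP pose, the force and the opening at its end, in the units of the state.
- get_obs(): the state, without advancing time (a new reading comes with each control period).
- snapshot(name): name is "scene" or "side" or "wrist"; returns a dict with "img" (400x640x3 uint8, blue, green, red), "range_z" (400x640 float32, m along the optical axis (not along the pixel's ray), 0 where there is no reading), "fx", "fy", "cx", "cy" (pixels), "D" ([k1, k2, p1, p2, k3] as OpenCV has them; the pictures are not rectified), "extrinsics" (4x4, takes a point from camera to world coordinates). Camera axes: x right, y down, z forward; pixel columns grow to the right and rows downward; lengths in m; the calibration is good to about 2 mm. A picture is of the moment at which its call begins.
- sign_off(): hands the job in, once; it reports no verdict.
The state is a dict: "time_s": time; "joint_pos": joint angles; "qd": joint speeds; "joint_efforts": joint torques, N m; "ee_pos": TCP position; "tcp_rot": TCP orientation; "ft_force": force on the tool from outside, world axes, zero at the start; "wrist_torque": the same for the moment, N m; "finger_gap": opening from 0.0 (shut) to 1.0 (fully open).
Only numpy, scipy, OpenCV 4.12 (cv2) and the standard library are available. Lean on these libraries where they do the work, as an engineer would, in place of code of your own. Each camera call takes 0.05 s, during which the arm holds its last target. There are 200 camera calls.

## Working session

There is one attempt and no reset: what is moved stays moved. The work goes in short steps, Python scripts to look and compute and a tool call to move; the robot and the scene stay as the last step left them, time stands still between calls to the robot, and variables do not carry over. Pictures are saved under pics/ and viewed, about 12 in all and at most 16, crops included, and the job is handed in when it is done.

Besides the shell and the picture viewer there is one more tool, called after "Request:" by a JSON object that holds its "op" and its "data", one argument or row to a line. arm_command: Moves the arm, as the interface text tells. Its arguments: {"type":"object","properties":{"rows":{"type":"array","items":{"type":"array"}},"newtons":{"type":"number"}},"required":["rows"]}

```bash
mkdir -p pics; ls
cat > h.py <<'E'
import numpy as np, cv2
from bench import get_obs, snapshot, sign_off
def cloud(s):
    h,w=s["range_z"].shape
    K=np.array([[s["fx"],0,s["cx"]],[0,s["fy"],s["cy"]],[0,0,1.]])
    u,v=np.meshgrid(np.arange(w),np.arange(h))
    p=cv2.undistortPoints(np.stack([u,v],-1).reshape(-1,1,2).astype(np.float64),K,np.array(s["D"],float)).reshape(h,w,2)
    z=s["range_z"]; P=np.dstack([p[...,0]*z,p[...,1]*z,z])
    E=np.array(s["extrinsics"]); W=P@E[:3,:3].T+E[:3,3]; W[z==0]=np.nan
    return W
E
python3 - <<'E'
from h import *
for n in ["scene","side"]:
    s=snapshot(n); np.savez(n+".npz",W=cloud(s),img=s["img"],E=s["extrinsics"],f=s["fx"]); cv2.imwrite(f"pics/{n}0.png",s["img"])
    print(n,np.round(s["extrinsics"],2).tolist(),s["fx"])
print(get_obs())
E
```

```text
pics
scene [[-0.05, 0.86, -0.52, 1.01], [1.0, 0.05, -0.02, 0.02], [0.01, -0.52, -0.86, 0.88], [0.0, 0.0, 0.0, 1.0]] 429.50504571132416
side [[-0.98, -0.12, 0.18, 0.29], [-0.22, 0.59, -0.78, 0.95], [-0.01, -0.8, -0.6, 0.78], [0.0, 0.0, 0.0, 1.0]] 469.8559880523592
{'time_s': 0.1, 'joint_pos': array([-5.67047445e-02,  9.18036393e-02,  1.23179615e+00,  2.45104648e-05,
        1.81978485e+00, -5.67102191e-02]), 'qd': array([ 0.00037497, -0.00303762, -0.00124311,  0.00024406, -0.00051252,
       -0.00096164]), 'joint_efforts': array([ 2.62064459e-03, -4.60215712e+01, -4.19218469e+01, -9.60827560e-05,
        1.05514470e-02,  1.00166855e-05]), 'ee_pos': array([5.99745422e-01, 1.79334365e-05, 2.30234586e-01]), 'tcp_rot': array([-3.14146611e+00, -1.80528759e-05,  2.80810645e-03]), 'ft_force': array([-0.59488409, -0.10515215, -0.41345367]), 'wrist_torque': array([-0.02384115,  0.00780764, -0.02316861]), 'finger_gap': 0.9991287426915015}
```

View pics/scene0.png

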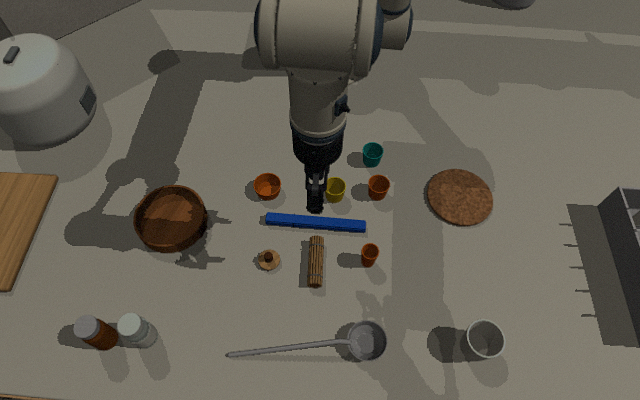

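View pics/side0.png

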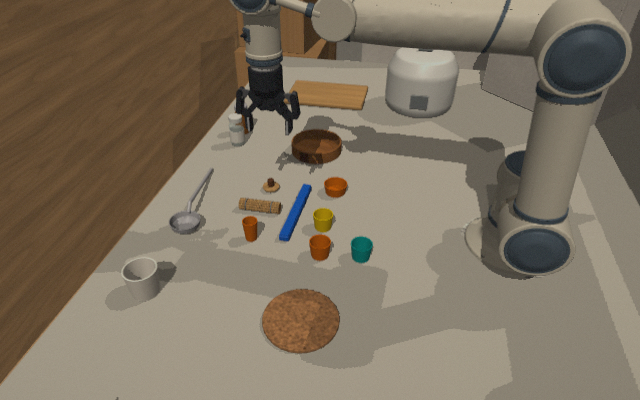

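The scene view shows these objects:
- Wide cup (267,187): orange, low.
- Medium candidates: orange (379,187), yellow (335,190), turquoise (373,155). I choose the orange one.
- Tall cup: (370,255).
- Lid: (268,260). 
- Bento: (171,218), on the left at −y. The trivet is at (460,197).
- Box: (315,222). Mat roll: (316,262).

In the side view, wide is at (336,187), medium (320,247), tall (250,229) and lid (271,186).

```bash
cat >> h.py <<'E'
def circ(x,y):
    A=np.c_[2*x,2*y,np.ones_like(x)]; c=np.linalg.lstsq(A,x*x+y*y,rcond=None)[0]
    return c[0],c[1],np.sqrt(c[2]+c[0]**2+c[1]**2)
def rim(W,m,lo,hi):
    p=W[m]; p=p[(p[:,2]>lo)&(p[:,2]<hi)]
    for _ in range(3):
        cx,cy,r=circ(p[:,0],p[:,1]); e=abs(np.hypot(p[:,0]-cx,p[:,1]-cy)-r); p=p[e<max(.003,2*np.median(e))]
    return np.round([cx,cy,2*r,len(p)],4)
E
python3 - <<'E'
from h import *
B={"scene":dict(wide=(267,187),med=(379,187),tall=(370,255),lid=(268,260),yel=(335,190),turq=(373,155),box=(315,222),mat=(316,262),bento=(171,218)),
"side":dict(wide=(336,187),med=(320,247),tall=(250,229),lid=(271,186),yel=(323,220),turq=(361,250),box=(296,212),mat=(260,206),bento=(317,147))}
H=dict(wide=.03,med=.044,tall=.058,lid=.034,bento=.038,yel=.044,turq=.044)
for n in B:
    d=np.load(n+".npz"); W=d["W"]; hsv=cv2.cvtColor(d["img"],cv2.COLOR_BGR2HSV)
    print(n,"bench z",np.nanmedian(W[280:310,400:430,2]))
    for k,(u,v) in B[n].items():
        R=45 if k=="bento" else 55 if k=="box" else 30 if k=="mat" else 18
        m=np.zeros(W.shape[:2],bool); m[v-R:v+R,u-R:u+R]=1
        m&=(W[...,2]>.006)&(W[...,2]<.08)
        if k=="box": m&=(hsv[...,0]>100)&(hsv[...,0]<130)&(hsv[...,1]>120)
        elif k=="turq": m&=(abs(hsv[...,0].astype(int)-90)<12)&(hsv[...,1]>100)
        elif k=="yel": m&=(abs(hsv[...,0].astype(int)-27)<6)&(hsv[...,1]>120)
        elif k in("wide","med","tall"): m&=(hsv[...,0]<16)&(hsv[...,1]>150)
        p=W[m]; print(k,m.sum(),"rng",np.round(np.percentile(p,[1,50,99],axis=0),3).tolist(), end=" ")
        if k in H:
            if k=="lid": print("disc",rim(W,m,.006,.02), "knobtop",np.round(np.median(p[p[:,2]>.027],axis=0),4),end="")
            else: print("rim",rim(W,m,H[k]-.007,H[k]+.006),end="")
        print()
E
```

```text
scene bench z 0.0014810153967208528
wide 384 rng [[0.426, -0.156, 0.006], [0.444, -0.126, 0.021], [0.489, -0.094, 0.033]] rim [ 4.578e-01 -1.245e-01  6.190e-02  1.620e+02]
med 363 rng [[0.424, 0.115, 0.006], [0.438, 0.138, 0.03], [0.473, 0.16, 0.047]] rim [4.487e-01 1.374e-01 4.790e-02 1.140e+02]
tall 307 rng [[0.61, 0.098, 0.009], [0.62, 0.115, 0.042], [0.646, 0.131, 0.061]] rim [6.287e-01 1.147e-01 3.420e-02 9.800e+01]
lid 362 rng [[0.618, -0.123, 0.008], [0.644, -0.099, 0.014], [0.663, -0.078, 0.037]] disc [ 6.402e-01 -1.011e-01  3.970e-02  2.080e+02] knobtop [ 0.6408 -0.1003  0.0344]
yel 360 rng [[0.437, 0.016, 0.006], [0.449, 0.037, 0.029], [0.486, 0.059, 0.047]] rim [4.617e-01 3.520e-02 4.830e-02 1.160e+02]
turq 372 rng [[0.327, 0.101, 0.007], [0.341, 0.124, 0.03], [0.376, 0.147, 0.048]] rim [3.522e-01 1.242e-01 4.820e-02 1.150e+02]
box 1208 rng [[0.529, -0.116, 0.007], [0.546, -0.005, 0.02], [0.558, 0.106, 0.025]] 
mat 757 rng [[0.586, -0.015, 0.009], [0.647, 0.001, 0.03], [0.696, 0.017, 0.035]] 
bento 3267 rng [[0.481, -0.409, 0.006], [0.552, -0.338, 0.009], [0.635, -0.256, 0
[... 510 characters left out ...]
8, 0.007], [0.634, -0.089, 0.019], [0.659, 0.006, 0.033]] disc [ 6.377e-01 -9.860e-02  3.900e-02  7.000e+01] knobtop [ 0.6333 -0.0026  0.029 ]
yel 372 rng [[0.437, 0.01, 0.007], [0.46, 0.038, 0.029], [0.484, 0.062, 0.044]] rim [4.598e-01 3.640e-02 4.850e-02 8.700e+01]
turq 429 rng [[0.327, 0.1, 0.007], [0.35, 0.118, 0.028], [0.373, 0.151, 0.044]] rim [3.505e-01 1.260e-01 4.840e-02 9.800e+01]
box 592 rng [[0.525, -0.115, 0.007], [0.539, 0.015, 0.017], [0.555, 0.111, 0.021]] 
mat 1010 rng [[0.537, -0.114, 0.007], [0.628, 0.015, 0.023], [0.692, 0.132, 0.057]] 
bento 1557 rng [[0.43, -0.674, 0.006], [0.538, -0.309, 0.018], [0.663, -0.086, 0.037]] rim [ 5.541e-01 -3.323e-01  1.532e-01  1.780e+02]
```

Both views agree within 3 mm, and the sizes match after allowing for the wall: rim fits give 62/48/34 against nominal mid-wall 63.5/49.5/35.5. With the jaw along x, every grasp has clearance, so no turn is needed. Next I go above the wide cup and take the close look.

Request:
{"op": "arm_command", "data": {
  "rows": [
    [[-2.4,-2.1,-1],[0,0,0],1],
    [[-2.4,-2.1,-1],[0,0,0],1],
    [[-2.4,-2.1,-1],[0,0,0],1],
    [[-2.4,-2.1,-1],[0,0,0],1],
    [[-2.4,-2.0,-1],[0,0,0],1],
    [[-2.3,-2.0,-1],[0,0,0],1],
    [[0,0,0],[0,0,0],1],
    [[0,0,0],[0,0,0],1]
  ],
  "newtons": 30
}}

```text
time_s: 0.9
ee_pos: [0.4568, -0.1241, 0.1711]
tcp_rot: [-3.141, 0.002, 0.0]
ft_force: [0.8, -0.0, 0.3]
finger_gap: 1.002
```

```bash
cat >> h.py <<'E'
def look(n,tag,box=None,sc=1):
    s=snapshot(n); im=s["img"]
    if box: im=im[box[1]:box[3],box[0]:box[2]]
    cv2.imwrite(f"pics/{tag}.png",cv2.resize(im,None,fx=sc,fy=sc)); return s,cloud(s),cv2.cvtColor(s["img"],cv2.COLOR_BGR2HSV)
def orange(W,hsv,x,y,r=.05):
    return (hsv[...,0]<16)&(hsv[...,1]>150)&(np.hypot(W[...,0]-x,W[...,1]-y)<r)
E
python3 - <<'E'
from h import *
s,W,h=look("wrist","w1")
print(get_obs()["ee_pos"], rim(W,orange(W,h,.4566,-.124),.024,.036))
E
```

```text
[ 0.45733465 -0.12378285  0.1714389 ] [ 4.550e-01 -1.268e-01  6.130e-02  6.860e+02]
```

View pics/w1.png

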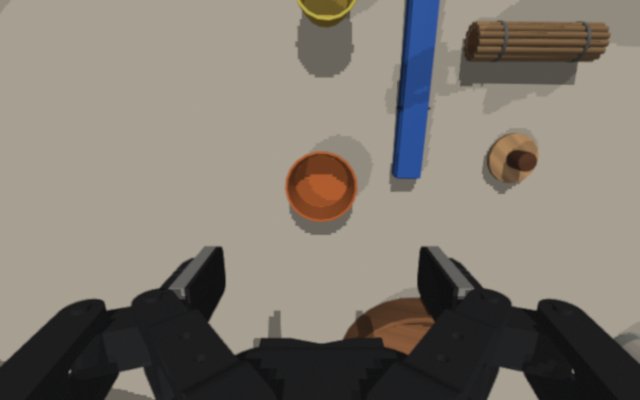

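The wrist view confirms the wide orange cup at (321,186), low and open and centred between the jaws. The box is at (410,90), clear of the right finger. I descend and grip.

Request:
{"op": "arm_command", "data": {
  "rows": [
    [[-0.05,-0.1,-2.8],[0,0,0],1],
    [[0,0,-2.8],[0,0,0],1],
    [[0,0,-2.8],[0,0,0],1],
    [[0,0,-2.8],[0,0,0],1],
    [[0,0,-2.8],[0,0,0],1],
    [[0,0,-1.7],[0,0,0],1],
    [[0,0,-0.9],[0,0,0],1],
    [[0,0,0],[0,0,0],1],
    [[0,0,0],[0,0,0],0.2],
    [[0,0,0],[0,0,0],0.2],
    [[0,0,0],[0,0,0],0.2],
    [[0,0,0],[0,0,0],0.2],
    [[0,0,0],[0,0,0],0.2],
    [[0,0,0],[0,0,0],0.2]
  ],
  "newtons": 30
}}

```text
time_s: 2.35
ee_pos: [0.4578, -0.1252, 0.0075]
tcp_rot: [3.141, 0.0, 0.005]
ft_force: [-1.1, 0.2, 6.2]
finger_gap: 0.747
```

Request:
{"op": "arm_command", "data": {
  "rows": [
    [[0,0,1],[0,0,0],0.2],
    [[0,0,2],[0,0,0],0.2],
    [[0,0,3],[0,0,0],0.2],
    [[0,0,3],[0,0,0],0.2],
    [[0,0,3],[0,0,0],0.2],
    [[0,0,0],[0,0,0],0.2]
  ]
}}

```text
time_s: 2.95
ee_pos: [0.4588, -0.1259, 0.1316]
tcp_rot: [3.138, -0.0, 0.014]
ft_force: [0.5, -0.4, -0.5]
finger_gap: 0.749
```

Run:
```python
from h import *
s,W,h=look("side","s1",(200,20,440,220),3)
print(get_obs()["ee_pos"])
```

```text
[ 0.45796898 -0.12560561  0.12884988]
```

View pics/s1.png

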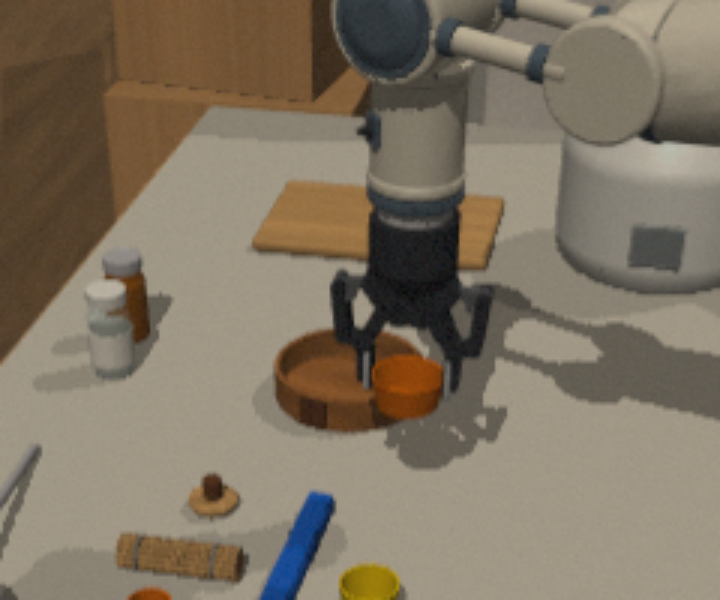

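The wide cup is held level, at crop (407,385). Now to the bento.

Request:
{"op": "arm_command", "data": {
  "rows": [
    [[1.4,-3.0,0],[0,0,0],0.2],
    [[1.4,-3.0,0],[0,0,0],0.2],
    [[1.4,-3.0,0],[0,0,0],0.2],
    [[1.4,-3.0,0],[0,0,0],0.2],
    [[1.4,-3.0,0],[0,0,0],0.2],
    [[1.4,-3.0,0],[0,0,0],0.2],
    [[1.4,-2.7,0],[0,0,0],0.2],
    [[0,0,0],[0,0,0],0.2],
    [[0,0,0],[0,0,0],0.2],
    [[0,0,0],[0,0,0],0.2]
  ]
}}

```text
time_s: 4.0
ee_pos: [0.5541, -0.331, 0.1247]
tcp_rot: [-3.141, -0.001, 0.002]
ft_force: [-0.5, -0.4, -1.0]
finger_gap: 0.747
```

Run:
```python
from h import *
s,W,h=look("scene","x")
print(get_obs()["ee_pos"], get_obs()["tcp_rot"])
m=(abs(W[...,0]-.5565)<.1)&(abs(W[...,1]+.333)<.1)
print("bento",rim(W,m,.031,.043)); 
o=orange(W,h,.5565,-.333,.06)&(W[...,2]>.08); print(o.sum(),np.round(np.percentile(W[o],[1,50,99],axis=0),3))
```

```text
[ 0.55420026 -0.33097404  0.12515798] [-3.14106883e+00 -1.20404113e-03  6.17945523e-04]
bento [ 5.581e-01 -3.334e-01  1.529e-01  4.740e+02]
604 [[ 0.523 -0.358  0.119]
 [ 0.546 -0.325  0.13 ]
 [ 0.608 -0.299  0.295]]
```

Request:
{"op": "arm_command", "data": {
  "rows": [
    [[0.2,-0.2,-2],[0,0,0],0.2],
    [[0,0,-2.5],[0,0,0],0.2],
    [[0,0,-2.5],[0,0,0],0.2],
    [[0,0,-2],[0,0,0],0.2],
    [[0,0,-1],[0,0,0],0.2],
    [[0,0,-0.6],[0,0,0],0.2],
    [[0,0,-0.4],[0,0,0],0.2],
    [[0,0,0],[0,0,0],0.2],
    [[0,0,0],[0,0,0],0.2],
    [[0,0,0],[0,0,0],0.2]
  ]
}}

```text
time_s: 5.05
ee_pos: [0.557, -0.3343, 0.0164]
tcp_rot: [3.141, -0.0, 0.002]
ft_force: [0.6, 0.8, -0.9]
finger_gap: 0.743
```

Request:
{"op": "arm_command", "data": {
  "rows": [
    [[0,0,-0.05],[0,0,0],0.2],
    [[0,0,0],[0,0,0],0.2],
    [[0,0,0],[0,0,0],0.7],
    [[0,0,0],[0,0,0],1],
    [[0,0,0],[0,0,0],1],
    [[0,0,0],[0,0,0],1],
    [[0,0,0],[0,0,0],1],
    [[0,0,1],[0,0,0],1],
    [[0,0,2],[0,0,0],1],
    [[0,0,3],[0,0,0],1],
    [[0,0,3],[0,0,0],1],
    [[0,0,3],[0,0,0],1],
    [[0,0,3],[0,0,0],1],
    [[0,0,0],[0,0,0],1],
    [[0,0,0],[0,0,0],1]
  ]
}}

```text
time_s: 6.55
ee_pos: [0.557, -0.3343, 0.1665]
tcp_rot: [3.14, 0.0, 0.004]
ft_force: [0.1, -0.0, 0.0]
finger_gap: 1.001
```

Run:
```python
from h import *
s,W,h=look("wrist","w2")
print(get_obs()["ee_pos"])
m=(abs(W[...,0]-.5565)<.1)&(abs(W[...,1]+.333)<.1)
o=orange(W,h,.5565,-.333,.05); print("bento",rim(W,m&~o,.032,.044),"wide",rim(W,o,.030,.042),np.nanpercentile(W[o][:,2],[2,50,98]))
```

```text
[ 0.5564289  -0.3339276   0.16465754]
bento [ 5.545e-01 -3.365e-01  1.516e-01  3.937e+03] wide [ 5.549e-01 -3.357e-01  6.180e-02  8.550e+02] [0.00481539 0.00889461 0.03567718]
```

View pics/w2.png

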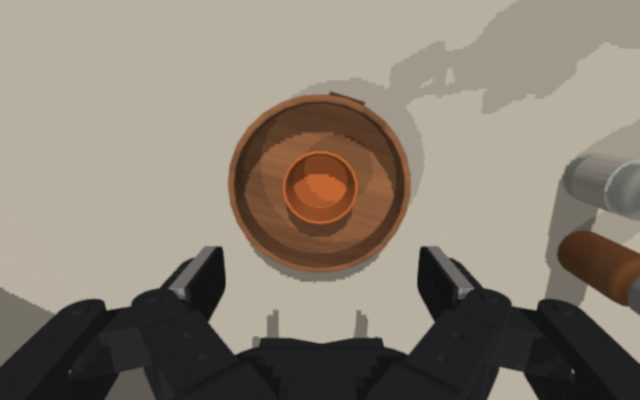

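The wide cup stands upright in the middle of the bento: cup at (320,187), bento at (319,183), under 2 mm apart by the fits. The cup rim z is 0.036, as expected. Now the medium (orange) cup.

Request:
{"op": "arm_command", "data": {
  "rows": [
    [[-0.7,3,0],[0,0,0],1],
    [[-0.7,3,0],[0,0,0],1],
    [[-0.7,3,0],[0,0,0],1],
    [[-0.7,3,0],[0,0,0],1],
    [[-0.7,3,0],[0,0,0],1],
    [[-0.7,3,0],[0,0,0],1],
    [[-0.7,3,0],[0,0,0],1],
    [[-0.7,3,0],[0,0,0],1],
    [[-0.7,3,0],[0,0,0],1],
    [[-0.7,3,0],[0,0,0],1],
    [[-0.7,3,0],[0,0,0],1],
    [[-0.7,3,0],[0,0,0],1],
    [[-0.7,3,0],[0,0,0],1],
    [[-0.7,3,0],[0,0,0],1],
    [[-0.7,3,0],[0,0,0],1],
    [[-0.3,2.2,0],[0,0,0],1],
    [[0,0,0],[0,0,0],0.6],
    [[0,0,0],[0,0,0],0.6],
    [[0,0,0],[0,0,0],0.6]
  ]
}}

```text
time_s: 8.5
ee_pos: [0.4484, 0.1372, 0.164]
tcp_rot: [3.141, -0.001, -0.002]
ft_force: [-0.8, 0.4, 0.1]
finger_gap: 0.801
```

Run:
```python
from h import *
s,W,h=look("wrist","w3")
print(get_obs()["ee_pos"])
o=orange(W,h,.448,.138,.045); v,u=np.where(o);print("med",rim(W,o,.038,.050),np.nanpercentile(W[o][:,2],[2,50,98]),u.min(),u.max(),v.min(),v.max())
```

```text
[0.44852323 0.13706103 0.16421315]
med [4.463e-01 1.358e-01 4.770e-02 5.940e+02] [0.00094166 0.01310748 0.04369803] 291 350 161 219
```

View pics/w3.png

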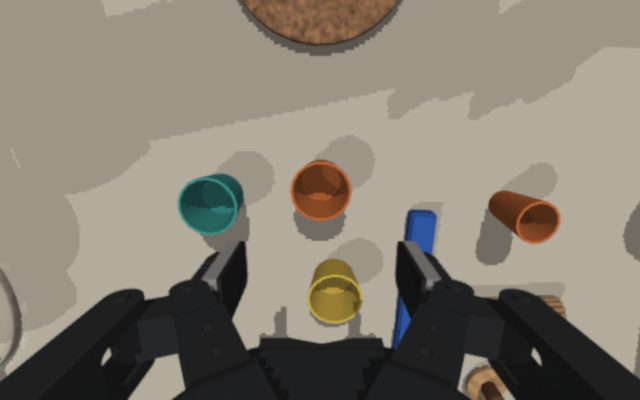

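The orange medium cup is at (320,190), centred between the jaws. The turquoise (210,203) and yellow (335,290) look-alikes are clear of the fingers. I grip it by its top.

Request:
{"op": "arm_command", "data": {
  "rows": [
    [[-0.05,0.05,-2.5],[0,0,0],0.6],
    [[0,0,-2.5],[0,0,0],0.6],
    [[0,0,-2.5],[0,0,0],0.6],
    [[0,0,-2.5],[0,0,0],0.6],
    [[0,0,-2],[0,0,0],0.6],
    [[0,0,-1],[0,0,0],0.6],
    [[0,0,-0.6],[0,0,0],0.6],
    [[0,0,0],[0,0,0],0.6],
    [[0,0,0],[0,0,0],0],
    [[0,0,0],[0,0,0],0],
    [[0,0,0],[0,0,0],0],
    [[0,0,0],[0,0,0],0],
    [[0,0,0],[0,0,0],0],
    [[0,0,0],[0,0,0],0]
  ]
}}

```text
time_s: 9.95
ee_pos: [0.449, 0.1387, 0.0304]
tcp_rot: [-3.141, -0.0, -0.004]
ft_force: [-1.2, -1.6, 7.3]
finger_gap: 0.581
```

Request:
{"op": "arm_command", "data": {
  "rows": [
    [[0,0,1],[0,0,0],0],
    [[0,0,2],[0,0,0],0],
    [[0,0,3],[0,0,0],0],
    [[0,0,3],[0,0,0],0],
    [[0,0,3],[0,0,0],0],
    [[0,0,0],[0,0,0],0]
  ]
}}

```text
time_s: 10.55
ee_pos: [0.45, 0.1391, 0.1545]
tcp_rot: [-3.14, -0.0, -0.013]
ft_force: [1.1, 0.1, 0.3]
finger_gap: 0.574
```

Run:
```python
from h import *
s,W,h=look("side","s2",(240,100,400,260),3.5)
print(get_obs()["ee_pos"])
o=orange(W,h,.448,.138,.045)&(W[...,2]>.09);p=W[o]; print(np.round(np.percentile(p,[2,50,98],axis=0),3)); z=np.percentile(p[:,2],98); print(rim(W,o,z-.008,z+.004))
```

```text
[0.44917375 0.13885306 0.15180133]
[[0.427 0.114 0.128]
 [0.449 0.149 0.152]
 [0.472 0.163 0.167]]
[4.493e-01 1.393e-01 4.840e-02 1.320e+02]
```

View pics/s2.png

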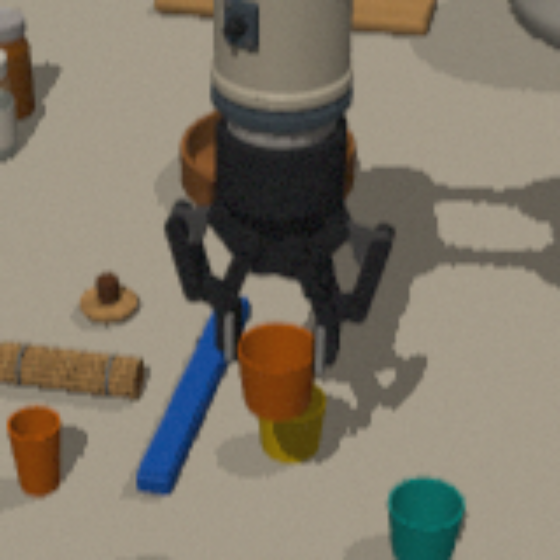

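The medium cup is held level, at crop (277,370), with its rim 15 mm above the TCP, so the foot is about 29 mm below it. Carry it to the bento.

Request:
{"op": "arm_command", "data": {
  "rows": [
    [[0.7,-3,0],[0,0,0],0],
    [[0.7,-3,0],[0,0,0],0],
    [[0.7,-3,0],[0,0,0],0],
    [[0.7,-3,0],[0,0,0],0],
    [[0.7,-3,0],[0,0,0],0],
    [[0.7,-3,0],[0,0,0],0],
    [[0.7,-3,0],[0,0,0],0],
    [[0.7,-3,0],[0,0,0],0],
    [[0.7,-3,0],[0,0,0],0],
    [[0.7,-3,0],[0,0,0],0],
    [[0.7,-3,0],[0,0,0],0],
    [[0.7,-3,0],[0,0,0],0],
    [[0.7,-3,0],[0,0,0],0],
    [[0.7,-3,0],[0,0,0],0],
    [[0.7,-3,0],[0,0,0],0],
    [[0.3,-2.2,0],[0,0,0],0],
    [[0,0,-2],[0,0,0],0],
    [[0,0,0],[0,0,0],0],
    [[0,0,0],[0,0,0],0],
    [[0,0,0],[0,0,0],0]
  ]
}}

```text
time_s: 12.6
ee_pos: [0.5561, -0.333, 0.1292]
tcp_rot: [-3.142, -0.001, -0.0]
ft_force: [0.7, -0.7, -0.5]
finger_gap: 0.571
```

Run:
```python
from h import *
print(get_obs()["ee_pos"])
for n in("scene","side"):
    s,W,h=look(n,"x"+n); o=orange(W,h,.556,-.334,.05);a=o&(W[...,2]>.088)&(W[...,2]<.16)
    z=np.percentile(W[a][:,2],95); print(n,a.sum(),z,rim(W,a,z-.008,z+.004), "wide",rim(W,o,.030,.042))
```

```text
[ 0.55611961 -0.3329672   0.12919564]
scene 423 0.14479339475572983 [ 5.567e-01 -3.326e-01  4.760e-02  8.900e+01] wide [ 5.578e-01 -3.329e-01  6.270e-02  1.550e+02]
side 256 0.1433543996911189 [ 5.559e-01 -3.336e-01  4.800e-02  5.800e+01] wide [ 0.555  -0.3331  0.0626 48.    ]
```

Both views show the held cup aligned with the wide cup to about 1 mm. Lower and release.

Request:
{"op": "arm_command", "data": {
  "rows": [
    [[0,0,-2],[0,0,0],0],
    [[0,0,-2],[0,0,0],0],
    [[0,0,-2],[0,0,0],0],
    [[0,0,-1.2],[0,0,0],0],
    [[0,0,-0.8],[0,0,0],0],
    [[0,0,-0.5],[0,0,0],0],
    [[0,0,-0.3],[0,0,0],0],
    [[0,0,0],[0,0,0],0],
    [[0,0,0],[0,0,0],0],
    [[0,0,0],[0,0,0],0]
  ]
}}

```text
time_s: 13.7
ee_pos: [0.5564, -0.3337, 0.0416]
tcp_rot: [3.141, -0.0, 0.002]
ft_force: [-0.7, 0.3, -0.9]
finger_gap: 0.577
```

Request:
{"op": "arm_command", "data": {
  "rows": [
    [[0,0,-0.15],[0,0,0],0],
    [[0,0,-0.1],[0,0,0],0],
    [[0,0,0],[0,0,0],0],
    [[0,0,0],[0,0,0],0]
  ]
}}

```text
time_s: 14.1
ee_pos: [0.5563, -0.3338, 0.0394]
tcp_rot: [3.141, -0.0, 0.002]
ft_force: [-1.8, 0.8, 5.3]
finger_gap: 0.578
```

Request:
{"op": "arm_command", "data": {
  "rows": [
    [[0,0,0],[0,0,0],0.5],
    [[0,0,0],[0,0,0],0.6],
    [[0,0,0],[0,0,0],0.6],
    [[0,0,0],[0,0,0],0.6],
    [[0,0,1],[0,0,0],0.6],
    [[0,0,2],[0,0,0],0.6],
    [[0,0,3],[0,0,0],0.6],
    [[0,0,3],[0,0,0],0.6],
    [[0,0,3],[0,0,0],0.6],
    [[0,0,0.5],[0,0,0],0.6],
    [[0,0,0],[0,0,0],0.6],
    [[0,0,0],[0,0,0],0.6]
  ]
}}

```text
time_s: 15.3
ee_pos: [0.5556, -0.3333, 0.1619]
tcp_rot: [-3.141, 0.0, 0.002]
ft_force: [0.5, 1.1, -0.1]
finger_gap: 0.804
```

Run:
```python
from h import *
print(get_obs()["ee_pos"])
s,W,h=look("wrist","w4",(170,60,470,300),2)
o=orange(W,h,.556,-.334,.05); print("med",rim(W,o,.047,.060),"wide",rim(W,o,.030,.041))
```

```text
[ 0.55564884 -0.33325619  0.16194235]
med [ 5.544e-01 -3.367e-01  4.820e-02  7.540e+02] wide [ 5.555e-01 -3.312e-01  5.620e-02  6.180e+02]
```

View pics/w4.png

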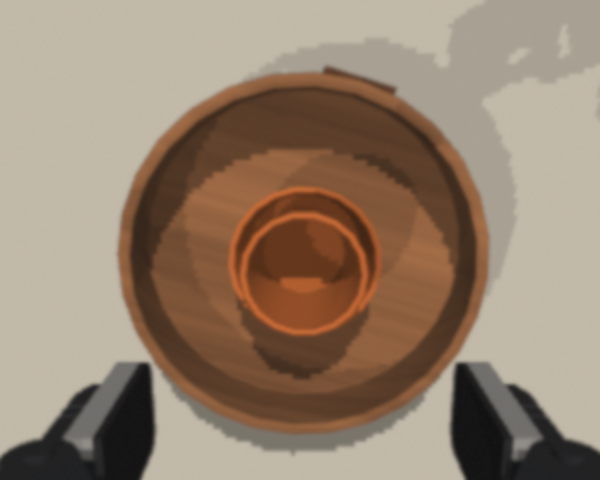

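The medium cup is nested: its rim is at crop (304,272) inside the wide rim at (304,262), upright. It measures about (0.556,−0.334). Next the tall cup.

Request:
{"op": "arm_command", "data": {
  "rows": [
    [[0.5,3,0],[0,0,0],0.6],
    [[0.5,3,0],[0,0,0],0.6],
    [[0.5,3,0],[0,0,0],0.6],
    [[0.5,3,0],[0,0,0],0.6],
    [[0.5,3,0],[0,0,0],0.6],
    [[0.5,3,0],[0,0,0],0.6],
    [[0.5,3,0],[0,0,0],0.6],
    [[0.5,3,0],[0,0,0],0.6],
    [[0.5,3,0],[0,0,0],0.6],
    [[0.5,3,0],[0,0,0],0.6],
    [[0.5,3,0],[0,0,0],0.6],
    [[0.5,3,0],[0,0,0],0.6],
    [[0.5,3,0],[0,0,0],0.6],
    [[0.5,3,0],[0,0,0],0.6],
    [[0.2,2.8,0],[0,0,0],0.6],
    [[0,0,0],[0,0,0],0.4],
    [[0,0,0],[0,0,0],0.4],
    [[0,0,0],[0,0,0],0.4]
  ]
}}

```text
time_s: 17.15
ee_pos: [0.6277, 0.1135, 0.1622]
tcp_rot: [3.141, -0.001, -0.003]
ft_force: [0.2, -0.4, 0.6]
finger_gap: 0.7
```

Run:
```python
from h import *
s,W,h=look("wrist","w5")
print(get_obs()["ee_pos"])
o=orange(W,h,.628,.115,.045); v,u=np.where(o);print("tall",rim(W,o,.052,.064),np.nanpercentile(W[o][:,2],98),u.min(),u.max(),v.min(),v.max())
```

```text
[0.6277752  0.11335921 0.16256448]
tall [6.263e-01 1.128e-01 3.410e-02 4.720e+02] 0.05784420453269423 299 344 168 217
```

Request:
{"op": "arm_command", "data": {
  "rows": [
    [[0,0.15,-2.5],[0,0,0],0.4],
    [[0,0,-2.5],[0,0,0],0.4],
    [[0,0,-2.5],[0,0,0],0.4],
    [[0,0,-2.2],[0,0,0],0.4],
    [[0,0,-1.4],[0,0,0],0.4],
    [[0,0,-0.8],[0,0,0],0.4],
    [[0,0,0],[0,0,0],0.4],
    [[0,0,0],[0,0,0],-0.4],
    [[0,0,0],[0,0,0],-0.4],
    [[0,0,0],[0,0,0],-0.4],
    [[0,0,0],[0,0,0],-0.4],
    [[0,0,0],[0,0,0],-0.4],
    [[0,0,0],[0,0,0],-0.4]
  ]
}}

```text
time_s: 18.5
ee_pos: [0.6289, 0.1161, 0.0462]
tcp_rot: [-3.141, -0.0, -0.004]
ft_force: [-1.9, -0.9, 6.5]
finger_gap: 0.419
```

Request:
{"op": "arm_command", "data": {
  "rows": [
    [[0,0,1],[0,0,0],-0.4],
    [[0,0,2],[0,0,0],-0.4],
    [[0,0,3],[0,0,0],-0.4],
    [[0,0,3],[0,0,0],-0.4],
    [[0,0,3],[0,0,0],-0.4],
    [[0,0,0],[0,0,0],-0.4],
    [[0,0,0],[0,0,0],-0.4]
  ]
}}

```text
time_s: 19.2
ee_pos: [0.6284, 0.1161, 0.1653]
tcp_rot: [-3.141, -0.0, -0.003]
ft_force: [-0.1, -0.1, -0.5]
finger_gap: 0.418
```

Run:
```python
from h import *
s,W,h=look("side","s3",(160,60,340,240),3.2)
print(get_obs()["ee_pos"])
o=orange(W,h,.628,.115,.045)&(W[...,2]>.09);p=W[o]; print(np.round(np.percentile(p,[2,50,98],axis=0),3)); z=np.percentile(p[:,2],98); print(rim(W,o,z-.008,z+.004))
```

```text
[0.62773887 0.11600011 0.16347153]
[[0.611 0.098 0.121]
 [0.626 0.126 0.158]
 [0.644 0.133 0.176]]
[6.276e-01 1.159e-01 3.490e-02 7.600e+01]
```

View pics/s3.png

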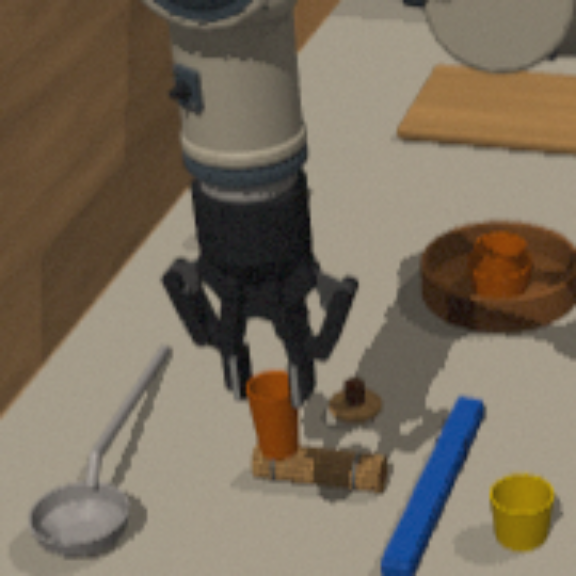

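The tall cup is held upright, at crop (275,415). Its rim is about 13 mm above the TCP and the foot about 45 mm below. Carry it over.

Request:
{"op": "arm_command", "data": {
  "rows": [
    [[-0.5,-3,0],[0,0,0],-0.4],
    [[-0.5,-3,0],[0,0,0],-0.4],
    [[-0.5,-3,0],[0,0,0],-0.4],
    [[-0.5,-3,0],[0,0,0],-0.4],
    [[-0.5,-3,0],[0,0,0],-0.4],
    [[-0.5,-3,0],[0,0,0],-0.4],
    [[-0.5,-3,0],[0,0,0],-0.4],
    [[-0.5,-3,0],[0,0,0],-0.4],
    [[-0.5,-3,0],[0,0,0],-0.4],
    [[-0.5,-3,0],[0,0,0],-0.4],
    [[-0.5,-3,0],[0,0,0],-0.4],
    [[-0.5,-3,0],[0,0,0],-0.4],
    [[-0.5,-3,0],[0,0,0],-0.4],
    [[-0.5,-3,0],[0,0,0],-0.4],
    [[-0.2,-3,0],[0,0,0],-0.4],
    [[0,0,0],[0,0,0],-0.4],
    [[0,0,0],[0,0,0],-0.4],
    [[0,0,0],[0,0,0],-0.4]
  ]
}}

```text
time_s: 21.05
ee_pos: [0.5559, -0.3329, 0.1629]
tcp_rot: [-3.14, -0.001, 0.003]
ft_force: [-0.3, 0.2, 0.1]
finger_gap: 0.425
```

Run:
```python
from h import *
print(get_obs()["ee_pos"])
for n in("scene","side"):
    s,W,h=look(n,"x"+n); o=orange(W,h,.556,-.334,.05);a=o&(W[...,2]>.1)&(W[...,2]<.185)
    z=np.percentile(W[a][:,2],95); print(n,a.sum(),z,rim(W,a,z-.008,z+.004), "med",rim(W,o,.047,.059))
```

```text
[ 0.55587092 -0.33294416  0.16294706]
scene 311 0.1762176193061048 [ 5.569e-01 -3.346e-01  3.560e-02  7.100e+01] med [ 5.571e-01 -3.342e-01  4.900e-02  1.420e+02]
side 213 0.17398090824575033 [ 5.560e-01 -3.343e-01  3.250e-02  4.300e+01] med [ 0.5548 -0.3322  0.049  38.    ]
```

Aligned within about 1.5 mm. Lower from 0.163 to about 0.058.

Request:
{"op": "arm_command", "data": {
  "rows": [
    [[0,0,-2],[0,0,0],-0.4],
    [[0,0,-2.5],[0,0,0],-0.4],
    [[0,0,-2],[0,0,0],-0.4],
    [[0,0,-1.5],[0,0,0],-0.4],
    [[0,0,-1],[0,0,0],-0.4],
    [[0,0,-0.6],[0,0,0],-0.4],
    [[0,0,-0.4],[0,0,0],-0.4],
    [[0,0,-0.2],[0,0,0],-0.4],
    [[0,0,0],[0,0,0],-0.4],
    [[0,0,0],[0,0,0],-0.4],
    [[0,0,0],[0,0,0],-0.4]
  ]
}}

```text
time_s: 22.25
ee_pos: [0.5563, -0.3342, 0.0629]
tcp_rot: [3.141, -0.0, 0.001]
ft_force: [-0.1, -0.0, -0.4]
finger_gap: 0.422
```

Request:
{"op": "arm_command", "data": {
  "rows": [
    [[0,0,-0.2],[0,0,0],-0.4],
    [[0,0,-0.15],[0,0,0],-0.4],
    [[0,0,0],[0,0,0],-0.4],
    [[0,0,0],[0,0,0],-0.4]
  ]
}}

```text
time_s: 22.65
ee_pos: [0.556, -0.334, 0.0586]
tcp_rot: [-3.141, -0.0, 0.0]
ft_force: [0.5, 0.0, -1.2]
finger_gap: 0.418
```

Request:
{"op": "arm_command", "data": {
  "rows": [
    [[0,0,-0.1],[0,0,0],-0.4],
    [[0,0,-0.1],[0,0,0],-0.4],
    [[0,0,0],[0,0,0],-0.4],
    [[0,0,0],[0,0,0],-0.4]
  ]
}}

```text
time_s: 23.05
ee_pos: [0.5562, -0.3344, 0.0582]
tcp_rot: [3.14, -0.0, 0.002]
ft_force: [-1.2, -0.2, 4.6]
finger_gap: 0.421
```

Contact at 4.6 N at the expected height. Release and look.

Request:
{"op": "arm_command", "data": {
  "rows": [
    [[0,0,0],[0,0,0],0.1],
    [[0,0,0],[0,0,0],0.3],
    [[0,0,0],[0,0,0],0.3],
    [[0,0,0],[0,0,0],0.3],
    [[0,0,1],[0,0,0],0.3],
    [[0,0,2],[0,0,0],0.3],
    [[0,0,3],[0,0,0],0.3],
    [[0,0,3],[0,0,0],0.3],
    [[0,0,2],[0,0,0],0.3],
    [[0,0,0],[0,0,0],0.3],
    [[0,0,0],[0,0,0],0.3]
  ]
}}

```text
time_s: 24.15
ee_pos: [0.5561, -0.3341, 0.167]
tcp_rot: [3.141, 0.0, 0.001]
ft_force: [-0.2, 0.2, -0.2]
finger_gap: 0.651
```

Run:
```python
from h import *
print(get_obs()["ee_pos"])
s,W,h=look("wrist","w6",(170,60,470,300),2)
o=orange(W,h,.556,-.334,.05); print("tall",rim(W,o,.065,.076),"med",rim(W,o,.047,.060),np.nanpercentile(W[o][:,2],98))
for n in("scene","side"):
    s,W,h=look(n,"y"+n)
    print(n,[np.round(np.median(W[(hsvm)&(W[...,2]>.014)&(W[...,2]<.026)],axis=0),4) for hsvm in[(h[...,0]>100)&(h[...,0]<130)&(h[...,1]>120)]])
    k=(np.hypot(W[...,0]-.639,W[...,1]+.1)<.022)&(W[...,2]>.028)&(W[...,2]<.04); p=W[k]; print("knob",k.sum(),np.round([p.min(0),np.median(p,0),p.max(0)],4).tolist())
```

```text
[ 0.55613411 -0.33406679  0.16696608]
tall [ 5.535e-01 -3.377e-01  3.450e-02  5.350e+02] med [ 5.550e-01 -3.333e-01  4.430e-02  6.600e+02] 0.06945592160757415
scene [array([ 0.5446, -0.0035,  0.0206])]
knob 58 [[0.6318, -0.109, 0.0285], [0.642, -0.1001, 0.0344], [0.6488, -0.0933, 0.0385]]
side [array([0.5402, 0.0109, 0.0177])]
knob 22 [[0.628, -0.1125, 0.0281], [0.6368, -0.0992, 0.0305], [0.6449, -0.0899, 0.0348]]
```

View pics/w6.png

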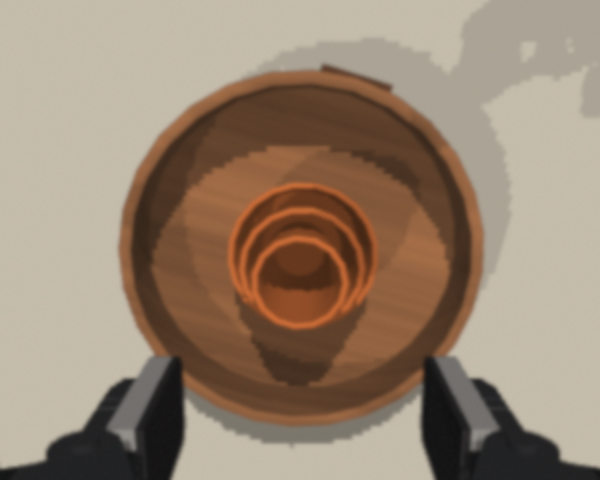

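The tall cup is nested and upright: rim at crop (300,282), rim z 0.0695 against 0.070 expected. Next the lid.

Request:
{"op": "arm_command", "data": {
  "rows": [
    [[1,3,0],[0,0,0],0.3],
    [[1,3,0],[0,0,0],0.3],
    [[1,3,0],[0,0,0],0.3],
    [[1,3,0],[0,0,0],0.3],
    [[1,3,0],[0,0,0],0.3],
    [[1,3,0],[0,0,0],0.3],
    [[1,3,0],[0,0,0],0.3],
    [[1.3,2.4,0],[0,0,0],0.2],
    [[0,0,0],[0,0,0],0.2],
    [[0,0,0],[0,0,0],0.2],
    [[0,0,0],[0,0,0],0.2]
  ]
}}

```text
time_s: 25.4
ee_pos: [0.6385, -0.1008, 0.1658]
tcp_rot: [3.141, -0.001, -0.003]
ft_force: [-0.3, -1.4, 0.2]
finger_gap: 0.601
```

Run:
```python
from h import *
s,W,h=look("wrist","w7",(170,60,470,300),2)
print(get_obs()["ee_pos"])
d=np.hypot(W[...,0]-.639,W[...,1]+.1)<.035
k=d&(W[...,2]>.029)&(W[...,2]<.04); c=d&(W[...,2]>.009)&(W[...,2]<.015)
v,u=np.where(k); print("knob",k.sum(),np.round(W[k].mean(0),4),u.mean(),v.mean(),"disc ext",np.round([W[c].min(0),W[c].max(0)],4).tolist())
```

```text
[ 0.63850215 -0.10104364  0.16617117]
knob 318 [ 0.6375 -0.1028  0.0327] 321.5817610062893 188.3679245283019 disc ext [[0.6142, -0.1266, 0.009], [0.6613, -0.0793, 0.0148]]
```

View pics/w7.png

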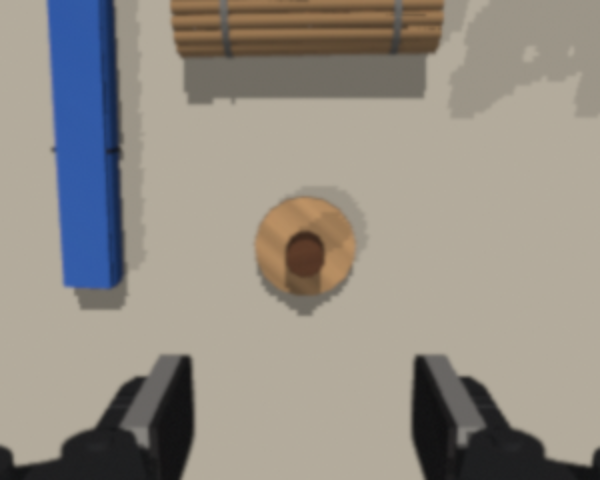

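The lid's knob is at crop (305,255), centred between the jaws, with the box and mat clear. Descend and grip the knob.

Request:
{"op": "arm_command", "data": {
  "rows": [
    [[0.05,0,-2.5],[0,0,0],0.2],
    [[0,0,-3],[0,0,0],0.2],
    [[0,0,-3],[0,0,0],0.2],
    [[0,0,-2.5],[0,0,0],0.2],
    [[0,0,-2],[0,0,0],0.2],
    [[0,0,-1.2],[0,0,0],0.2],
    [[0,0,-0.7],[0,0,0],0.2],
    [[0,0,0],[0,0,0],0.2],
    [[0,0,0],[0,0,0],-0.9],
    [[0,0,0],[0,0,0],-0.9],
    [[0,0,0],[0,0,0],-0.9],
    [[0,0,0],[0,0,0],-0.9],
    [[0,0,0],[0,0,0],-0.9],
    [[0,0,0],[0,0,0],-0.9],
    [[0,0,0],[0,0,0],-0.9]
  ]
}}

```text
time_s: 26.95
ee_pos: [0.6403, -0.1002, 0.0193]
tcp_rot: [3.141, 0.0, 0.004]
ft_force: [0.3, 0.6, 6.0]
finger_gap: 0.192
```

Request:
{"op": "arm_command", "data": {
  "rows": [
    [[0,0,1],[0,0,0],-0.9],
    [[0,0,2],[0,0,0],-0.9],
    [[0,0,3],[0,0,0],-0.9],
    [[0,0,3],[0,0,0],-0.9],
    [[0,0,3],[0,0,0],-0.9],
    [[0,0,3],[0,0,0],-0.9],
    [[0,0,0],[0,0,0],-0.9],
    [[0,0,0],[0,0,0],-0.9]
  ]
}}

```text
time_s: 27.75
ee_pos: [0.6397, -0.1, 0.1685]
tcp_rot: [3.141, 0.0, 0.002]
ft_force: [0.2, 0.1, -0.7]
finger_gap: 0.197
```

Run:
```python
from h import *
s,W,h=look("side","s4",(180,40,400,220),3)
print(get_obs()["ee_pos"])
k=(np.hypot(W[...,0]-.639,W[...,1]+.1)<.04)&(W[...,2]>.12)&(W[...,2]<.185)&(h[...,2]>90)&(h[...,1]>60); p=W[k]; print(k.sum(),np.round(np.percentile(p,[2,50,98],axis=0),4).tolist())
```

```text
[ 0.63915098 -0.09988747  0.16674744]
101 [[0.6161, -0.1098, 0.1538], [0.6346, -0.0913, 0.1586], [0.6592, -0.076, 0.1649]]
```

View pics/s4.png

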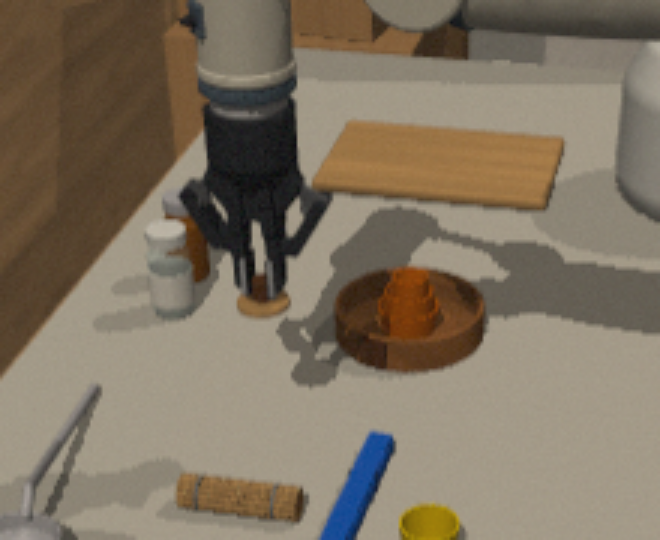

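The lid is held level by its knob, at crop (263,295), with the stack intact at (410,305). Carry it over.

Request:
{"op": "arm_command", "data": {
  "rows": [
    [[-1,-3,0],[0,0,0],-0.9],
    [[-1,-3,0],[0,0,0],-0.9],
    [[-1,-3,0],[0,0,0],-0.9],
    [[-1,-3,0],[0,0,0],-0.9],
    [[-1,-3,0],[0,0,0],-0.9],
    [[-1,-3,0],[0,0,0],-0.9],
    [[-1,-3,0],[0,0,0],-0.9],
    [[-1.3,-2.5,0],[0,0,0],-0.9],
    [[0,0,-2],[0,0,0],-0.9],
    [[0,0,-1],[0,0,0],-0.9],
    [[0,0,0],[0,0,0],-0.9],
    [[0,0,0],[0,0,0],-0.9],
    [[0,0,0],[0,0,0],-0.9]
  ]
}}

```text
time_s: 29.1
ee_pos: [0.557, -0.3345, 0.1384]
tcp_rot: [3.141, 0.002, 0.001]
ft_force: [1.2, 0.1, -0.6]
finger_gap: 0.193
```

Run:
```python
from h import *
print(get_obs()["ee_pos"])
for n in("scene","side"):
    s,W,h=look(n,"z"+n); o=orange(W,h,.556,-.334,.05)
    k=(np.hypot(W[...,0]-.556,W[...,1]+.334)<.04)&(W[...,2]>.118)&(W[...,2]<.14)&(h[...,2]>80)&(h[...,1]>60)
    print(n,"tall",rim(W,o,.064,.075),"disc",k.sum(),np.round(np.percentile(W[k],[2,98],axis=0),4).tolist(),np.round(np.mean(np.percentile(W[k],[2,98],axis=0),axis=0),4))
```

```text
[ 0.55704007 -0.33446267  0.13844126]
scene tall [ 5.563e-01 -3.352e-01  3.500e-02  1.010e+02] disc 140 [[0.5369, -0.3394, 0.1292], [0.5784, -0.3125, 0.1348]] [ 0.5576 -0.3259  0.132 ]
side tall [ 0.5533 -0.3349  0.0353 28.    ] disc 71 [[0.5328, -0.345, 0.1259], [0.5766, -0.3105, 0.134]] [ 0.5547 -0.3278  0.1299]
```

Lid and cup are aligned within about 1 mm. Lower.

Request:
{"op": "arm_command", "data": {
  "rows": [
    [[-0.1,0,-1.5],[0,0,0],-0.9],
    [[0,0,-1.5],[0,0,0],-0.9],
    [[0,0,-1],[0,0,0],-0.9],
    [[0,0,-0.7],[0,0,0],-0.9],
    [[0,0,-0.4],[0,0,0],-0.9],
    [[0,0,-0.2],[0,0,0],-0.9],
    [[0,0,0],[0,0,0],-0.9],
    [[0,0,0],[0,0,0],-0.9]
  ]
}}

```text
time_s: 30.0
ee_pos: [0.5558, -0.3352, 0.0855]
tcp_rot: [3.141, 0.0, 0.001]
ft_force: [0.6, 0.4, -0.3]
finger_gap: 0.198
```

Request:
{"op": "arm_command", "data": {
  "rows": [
    [[0,0,-0.1],[0,0,0],-0.9],
    [[0,0,-0.1],[0,0,0],-0.9],
    [[0,0,0],[0,0,0],-0.9],
    [[0,0,0],[0,0,0],-0.9]
  ]
}}

```text
time_s: 30.4
ee_pos: [0.5559, -0.3352, 0.0836]
tcp_rot: [3.141, 0.0, 0.002]
ft_force: [-0.8, 0.4, 3.8]
finger_gap: 0.192
```

Contact at the expected height. Release slowly and rise.

Request:
{"op": "arm_command", "data": {
  "rows": [
    [[0,0,0],[0,0,0],-0.4],
    [[0,0,0],[0,0,0],-0.1],
    [[0,0,0],[0,0,0],0.1],
    [[0,0,0],[0,0,0],0.1],
    [[0,0,1],[0,0,0],0.1],
    [[0,0,2],[0,0,0],0.1],
    [[0,0,3],[0,0,0],0.1],
    [[0,0,3],[0,0,0],0.1],
    [[-1,3,3],[0,0,0],0.1],
    [[-1,3,1],[0,0,0],0.1],
    [[-1,3,0],[0,0,0],0.1],
    [[-1,3,0],[0,0,0],0.1],
    [[0,0,0],[0,0,0],0.1],
    [[0,0,0],[0,0,0],0.1],
    [[0,0,0],[0,0,0],0.1]
  ]
}}

```text
time_s: 31.9
ee_pos: [0.5157, -0.2158, 0.2131]
tcp_rot: [3.141, -0.001, 0.001]
ft_force: [0.4, -0.4, 0.0]
finger_gap: 0.553
```

Run:
```python
from h import *
print(get_obs()["ee_pos"])
for n in("scene","side"):
    b=(100,140,300,290) if n=="scene" else (230,90,400,220)
    s,W,h=look(n,"f"+n,b,3.5); d=np.hypot(W[...,0]-.556,W[...,1]+.335)<.035
    c=d&(W[...,2]>.072)&(W[...,2]<.08); k=d&(W[...,2]>.093)&(W[...,2]<.105)
    print(n,"disc",c.sum(),np.round(np.percentile(W[c],[2,98],axis=0),4).tolist(),"knob",k.sum(),np.round(np.median(W[k],axis=0),4))
    o=orange(W,h,.556,-.335,.05); m=(np.hypot(W[...,0]-.556,W[...,1]+.335)<.1)
    print("wide",rim(W,o,.030,.042),"bento",rim(W,m&~o,.032,.044))
```

```text
[ 0.51569424 -0.21576105  0.21310131]
scene disc 260 [[0.534, -0.3577, 0.073], [0.5785, -0.3129, 0.0794]] knob 59 [ 0.5575 -0.3347  0.0984]
wide [ 5.579e-01 -3.323e-01  5.670e-02  1.490e+02] bento [ 5.576e-01 -3.335e-01  1.534e-01  5.740e+02]
side disc 72 [[0.533, -0.3519, 0.0721], [0.575, -0.3104, 0.0779]] knob 15 [ 0.5547 -0.3348  0.0952]
wide [ 5.552e-01 -3.317e-01  5.230e-02  8.400e+01] bento [  0.5545  -0.3317   0.1525 144.    ]
```

View pics/fside.png

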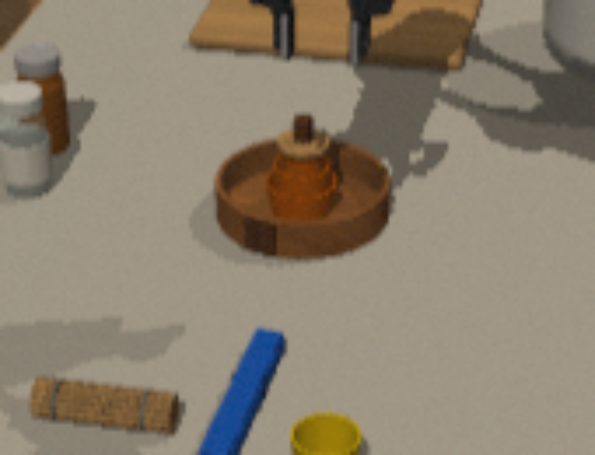

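The stack stands upright, with the lid at crop (303,140) knob up. The disc top is at about 0.076 and the knob top at about 0.098, both as expected. Hand in.

```bash
python3 -c "
from bench import sign_off
print(sign_off())"
```

```text
the job is handed in; nothing more can be done
None
```

I packed the set into the bento in order — wide cup, medium cup, tall cup, then the lid knob up — and handed it in at about 32 s of the 109 s. No verdict was reported.

**Stack:** My last side and scene images show it upright and released, with the gripper clear.
- The knob top is at 95–98 mm and the disc top at about 76 mm; 98 and 76 mm are expected when seated.
- The lid is within about 2 mm of the tall cup's axis, and the stack within about 3 mm of the bento's centre.

**Bento and bystanders:** The bento's fitted centre stayed within about 1 mm of its starting position. The chopstick box had not moved visibly, by a measurement before the lid step and the last picture. I checked the mat roll by eye only, and it looked unmoved.

**Disagreements:** The wrist camera read about 2 mm off the two fixed cameras in x and y, so I corrected for that. In the final images the wide cup's rim fit came out too small (52–57 mm against about 62 mm earlier), because the nested cups hide most of it. Its position still agreed with the earlier fits to within about 2 mm.

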